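# Key the filter cell onto the lamp house and hold it home

### The arm

A 6-joint arm with a two-finger parallel gripper is mounted at the origin on the work surface. World frame = base frame: x ahead of the robot, y to its left, z up, the work surface at z = 0. Lengths are in m, angles in rad, forces in N, time in s.
With the tool pointing down it reaches from about 0.35 to 0.975 m from the base axis. Payload 4.9 kg.
Tool frame: the origin (TCP) lies on the centre line of the jaws, within the pads' length; the fingertips stand 19 mm ahead of it and the grasp point (between the pads) is the TCP (robot.tip_extent is the distance from the TCP to the fingertips, in m); z points along the fingers, y is the line along which they close (so a half turn about z gives the same grasp; the last joint's range is limited). The gripper opens to 85 mm and grips with 20 to 120 N. Pads are 22 mm wide; open, the fingers measure 114 mm over their backs; the gripper's body (76 mm by 85 mm) begins 54 mm behind the grasp point. The pads swing forward as they close: fully open they stand 13 mm farther back than shut.
Start: joints at [1.134, 0.053, 1.613, -0, 1.476, -0.119], TCP at [0.195, 0.594, 0.216] pointing down, gripper open.
Joint ranges: [-3.01, 3.01], [-1.01, 2.22], [0.06, 2.58], [-1.02, 4.17], [0.09, 2.62], [-3.14, 3.14]. Speed limits (rad/s): [2.57, 2.57, 3.14, 3.14, 3.14, 3.14].

### API

Orientations are given as a rotation vector (axis times angle).
In Python, from cell import robot, get_image, workorder gives the robot as it stands. The module is installed in compiled form; this text tells all that it offers.
- The arm moves only by the shell command python3 -m jog 'ROWS' [FORCE]. ROWS is JSON, a list of rows, each an object with "hand": the opening, from 0 (shut) to 1 (fully open); "translation": the shift along the tool's x, y, z each as a share of 0.06 m, from -1 to 1, a list of three; "yaw": the turn about the tool's z as a share of pi rad, from -1 to 1. In form: [{"hand": hand, "translation": [x, y, z], "yaw": yaw}, ...]. A call has 1 to 5 rows; each row shifts and turns the commanded pose from where the row before left it, along the tool's axes as they then stand; what a row does not reach is not made up. A row lasts 1/8 s, in which the tool goes at most 62.5 mm and 10.7 degrees, less where a joint would pass 70% of its speed; a pose out of reach is approached as far as the arm can. A call with a number of a shift or a turn outside -1 to 1 is refused whole. A call with a gripper value outside its range is refused whole. The fingers move at their own pace and stop on an object; FORCE is the grip in N (left out, the last holds). Time passes only in rows, so rows that do not move let the fingers close. It gives the time, the measured TCP pose, the force, the opening and the grip force at its end, in the units of the state.
- robot.get_state(): the state, without advancing time (a new reading comes with each control period).
- get_image(name): name is "scene" or "side" or "wrist"; returns a dict with "img" (400x640x3 uint8, red, green, blue), "z_map" (400x640 float32, m along the optical axis (not along the pixel's ray), 0 where there is no reading), "intrinsics" (3x3 intrinsics, pixels), "T" (4x4, takes a point from camera to world coordinates). Camera axes: x right, y down, z forward; pixel columns grow to the right and rows downward; lengths in m; the calibration is good to about 2 mm. A picture is of the moment at which its call begins.
- workorder.finish_job(): hands the job in; it is judged then, once.
The state is a dict: "time": time; "joints": joint angles; "qd": joint speeds; "joint_torque": joint torques, N m; "tcp_pos": TCP position; "orientation": TCP orientation; "ft_force": force on the tool from outside, world axes, zero at the start; "wrist_torque": the same for the moment, N m; "opening": finger opening in m; "grip_force": force on a finger pad.
Only numpy, scipy, OpenCV 4.12 (cv2) and the standard library are available. Lean on these libraries where they do the work, as an engineer would, in place of code of your own. Each camera call takes 0.05 s, during which the arm holds its last target. There are 200 camera calls.

### The job

Pick up the knurled filter cell, set it amber window up over the spigot on top of the black lamp house, and turn it until the keyways hidden inside it drop over the spigot's pins. Then push it fully home against its sprung seat and keep holding it there: the job finishes while the gripper still holds the cell pushed home, because it springs back up if let go. Leave the dish, the green slide box and the jar where they are.

Things in the scene. Friction and masses are not known exactly. Their poses are not given: they have to be found in the camera images.
- collar: Filter cell, loose on the bench, window up: knurled aluminium ring 54 mm outside diameter, 36 mm high, about 0.15 kg; amber glass top face 33 mm up, open below. Origin: centre of its underside, z up its axis. Inside, the lowest 10 mm is a land of 34.4 mm bore broken by four keyways 8 mm wide, 90 degrees apart, unseen from above; over it the bore is 45 mm, up to 30 mm height.
- lamp: Lamp house: fixed black box 160 mm (x) by 130 mm (y), 90 mm high, dimmer knob and green switch on its -x face. Origin: centre of its underside. In the middle of its top stands the upright spigot with four brass pins.
- spigot_top (a point): Centre of the top of the spigot, 30 mm above the box top. The spigot is 32 mm in diameter, tapering to 20 mm over its top 7 mm. Four 5 mm thick pins, 90 degrees apart, reach out to 21 mm radius, their tops 17 mm above the box. Their angle round the axis is new every time, whatever the box's yaw; any quarter turn of the cell passes one angle where it drops, good to about 0.08 rad either way.
- seat (a point): Point on the spigot's axis at the fixed shoulder on which the cell bottoms, 6 mm above the box top (96 mm above the bench); z up. The cell's underside is 11 mm above this point while it rests on the pins, keyways out of line, and level with it when fully home.
- seat_ring (a joint): Sprung brass seat ring round the shoulder, 51 mm outside diameter: how far it is pushed down, in m. 0: up, its top 5 mm above the shoulder; 0.005: level with it, the cell fully home. It pushes back with 2.5 N at first and 8 N at home, more than the cell's weight.
- dish: Bystander: open glass dish, 88 mm diameter, 16 mm high, white paper and a small brown specimen in it. Origin: centre of its underside.
- slide_box: Bystander: green plastic slide box, 78 mm (x) by 56 mm (y), 30 mm high. Origin: centre of its underside.
- jar: Bystander: small jar with a blue cap, 56 mm diameter, 75 mm high. Origin: centre of its underside.

How it is judged:
By the outcome, as a careful person would: the job done as asked, in the order asked, and still so for the second after the job is handed in, while the arm keeps its last pose, push and grip.
It also fails if it takes over 48 s, if anything falls off the work surface, if the arm or the gripper's body presses on something with over 40 N, if the wrist force passes 120 N, or if a joint passes its speed limit or range.

## Working session

There is one attempt and no reset: what is moved stays moved. The work goes in short steps, Python scripts to look and compute and a shell command to move; the robot and the scene stay as the last step left them, time stands still between calls to the robot, and variables do not carry over. Pictures are saved under pics/ and viewed, at most 10 in all, crops included, and the job is handed in when it is done.

```bash
mkdir -p pics; cat > h.py <<'E'
import numpy as np, cv2
from cell import robot, get_image, workorder
def shot(n,f):
    d=get_image(n); cv2.imwrite('pics/'+f+'.png',d['img'][:,:,::-1]); np.savez('pics/'+f+'.npz',**d); return d
def pt(d,u,v):
    K=d['intrinsics'];z=d['z_map'][v,u]
    p=np.linalg.inv(K)@[u,v,1]*z
    return (d['T']@[*p,1])[:3]
def cloud(d):
    K=d['intrinsics'];v,u=np.mgrid[:400,:640];z=d['z_map']
    p=np.stack([(u-K[0,2])/K[0,0]*z,(v-K[1,2])/K[1,1]*z,z],-1)
    return p@d['T'][:3,:3].T+d['T'][:3,3]
E
python3 - <<'E'
from h import *
a=shot('scene','a');b=shot('side','b')
for d in(a,b):print(d['T'].round(3).tolist())
print(robot.get_state())
i=np.vstack([a['img'],b['img']]);cv2.imwrite('pics/ab.png',cv2.resize(i,(480,600))[:,:,::-1])
E
```

```text
[[-0.317, 0.809, -0.495, 1.186], [0.948, 0.279, -0.152, 0.178], [0.015, -0.518, -0.855, 1.104], [0.0, 0.0, 0.0, 1.0]]
[[0.727, -0.504, 0.467, 0.126], [-0.687, -0.55, 0.475, -0.513], [0.018, -0.666, -0.746, 0.886], [0.0, 0.0, 0.0, 1.0]]
{'time': 0.1, 'joints': array([ 1.13401264e+00,  5.32855124e-02,  1.61418463e+00,  2.66508643e-05,
        1.47603438e+00, -1.19035313e-01]), 'qd': array([-0.00055049, -0.00106886, -0.00267434, -0.001561  ,  0.00236679,
       -0.00061161]), 'joint_torque': array([-2.71540239e-04, -3.94905531e+01, -3.71363139e+01, -1.46909210e-04,
        4.01093755e-03, -1.51775527e-05]), 'tcp_pos': array([0.19501993, 0.59315007, 0.21517262]), 'orientation': array([-4.96937639e-01, -3.10148247e+00,  2.87599168e-03]), 'ft_force': array([ 0.28626957, -0.19887792,  0.30111565]), 'wrist_torque': array([ 0.02515209, -0.01336186,  0.02865277]), 'grip_force': 0.0, 'opening': 0.08533700441751783}
```

View pics/a.png

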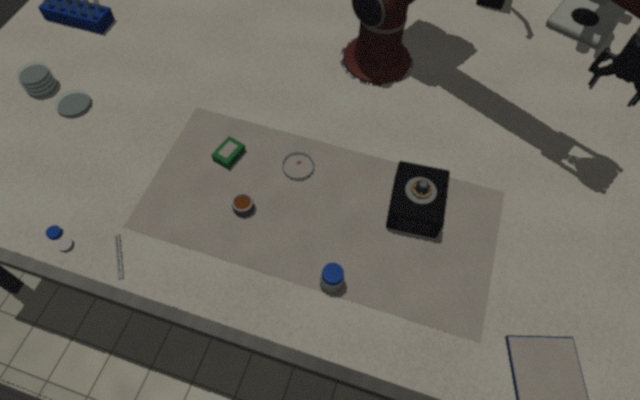

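View pics/b.png

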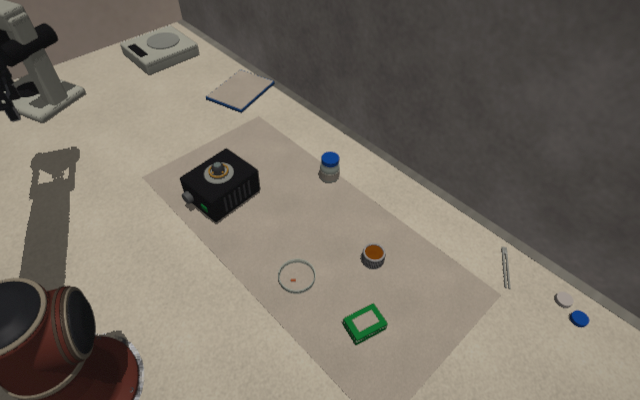

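The scene view shows the cell at (243,204) and the spigot at (422,186). In the side view they are at (374,252) and (219,168). Bystanders sit well clear of the path between them.

```bash
python3 - <<'E'
from h import *
for f,c,s,r in(('a',(243,203),(422,184),14),('b',(374,252),(219,168),16)):
    d=np.load('pics/'+f+'.npz');P=cloud(d);z=d['z_map']>0
    for n,(u,v),lo,hi in(('cell',c,.028,.05),('spig',s,.107,.13),('disc',s,.093,.104)):
        Q=P[v-r:v+r,u-r:u+r].reshape(-1,3);Q=Q[(Q[:,2]>lo)&(Q[:,2]<hi)]
        print(f,n,len(Q),((Q.min(0)+Q.max(0))/2).round(4),Q.mean(0).round(4),np.ptp(Q,axis=0).round(3))
    for n,u,v in(('dish',*((298,166) if f=='a' else (297,277))),('green',*((229,150) if f=='a' else (365,322))),('jar',*((333,270) if f=='a' else (330,158)))): print(n,pt(d,u,v).round(3))
from scipy.spatial.transform import Rotation as R
print(R.from_rotvec(robot.get_state()['orientation']).as_matrix().round(3).tolist())
E
```

```text
a cell 334 [ 0.6424 -0.1818  0.0342] [ 0.6426 -0.1819  0.0332] [0.056 0.054 0.012]
a spig 131 [0.4962 0.2346 0.1156] [0.5021 0.234  0.1162] [0.037 0.031 0.017]
a disc 192 [0.4907 0.2336 0.0985] [0.5007 0.2325 0.0981] [0.076 0.069 0.011]
dish [ 0.472 -0.094  0.001]
green [ 0.501 -0.282  0.028]
jar [0.76  0.093 0.073]
b cell 377 [ 0.6419 -0.1851  0.0344] [ 0.6409 -0.1856  0.0344] [0.055 0.056 0.012]
b spig 109 [0.4956 0.231  0.1157] [0.4952 0.2263 0.1166] [0.035 0.034 0.017]
b disc 198 [0.508  0.2353 0.0985] [0.4977 0.2264 0.0973] [0.117 0.11  0.011]
dish [ 0.473 -0.1    0.006]
green [ 0.496 -0.291  0.031]
jar [0.761 0.087 0.077]
[[-0.95, 0.312, -0.001], [0.312, 0.95, -0.002], [0.0, -0.002, -1.0]]
```

```bash
R='{"hand":1,"translation":[-0.74,-0.665,0],"yaw":0}'; true
python3 -m jog '[{"hand":1,"translation":[-0.74,-0.665,0],"yaw":0},{"hand":1,"translation":[-0.74,-0.665,0],"yaw":0},{"hand":1,"translation":[-0.74,-0.665,0],"yaw":0},{"hand":1,"translation":[-0.74,-0.665,0],"yaw":0},{"hand":1,"translation":[-0.74,-0.665,0],"yaw":0}]' 60
python3 -m jog '[{"hand":1,"translation":[-0.74,-0.665,0],"yaw":0},{"hand":1,"translation":[-0.74,-0.665,0],"yaw":0},{"hand":1,"translation":[-0.74,-0.665,0],"yaw":0},{"hand":1,"translation":[-0.74,-0.665,0],"yaw":0},{"hand":1,"translation":[-0.74,-0.665,0],"yaw":0}]'
```

```text
time: 0.72
tcp_pos: [0.3442, 0.333, 0.2159]
orientation: [-0.496, -3.102, 0.0]
ft_force: [1.1, 0.3, 0.2]
opening: 0.0854
grip_force: 0.0
time: 1.35
tcp_pos: [0.4928, 0.0741, 0.216]
orientation: [-0.497, -3.102, -0.0]
ft_force: [0.5, 0.4, 0.2]
opening: 0.0849
grip_force: 0.0
```

```bash

python3 -m jog '[{"hand":1,"translation":[-0.74,-0.66,0.2],"yaw":0},{"hand":1,"translation":[-0.74,-0.66,0.2],"yaw":0},{"hand":1,"translation":[-0.74,-0.66,0.2],"yaw":0},{"hand":1,"translation":[-0.74,-0.66,0.2],"yaw":0},{"hand":1,"translation":[-0.74,-0.66,0.2],"yaw":0}]'
python3 -m jog '[{"hand":1,"translation":[0,0,0],"yaw":0}]'
python3 - <<'E'
from h import *
d=shot('wrist','c');P=cloud(d)
m=(P[...,2]>.03)&(P[...,2]<.045)&(d['z_map']>0)&(abs(P[...,0]-.642)<.06)&(abs(P[...,1]+.184)<.06)
Q=P[m];print(m.sum(),((Q.min(0)+Q.max(0))/2).round(4),Q.mean(0).round(4),np.ptp(Q,axis=0))
print(robot.get_state()['tcp_pos'],robot.get_state()['joints'].round(3),robot.tip_extent, d['T'].round(3).tolist())
E
```

```text
time: 1.98
tcp_pos: [0.6419, -0.1832, 0.1553]
orientation: [-0.497, -3.101, -0.001]
ft_force: [0.0, 1.7, 0.6]
opening: 0.0853
grip_force: 0.0
time: 2.1
tcp_pos: [0.641, -0.1847, 0.1527]
orientation: [-0.503, -3.096, -0.001]
ft_force: [-0.2, 0.8, 0.0]
opening: 0.0858
grip_force: 0.0
3357 [ 0.6424 -0.1854  0.0341] [ 0.6424 -0.1852  0.0339] [0.05369167 0.05421955 0.00811937]
[ 0.64080599 -0.18279118  0.15392982] [-0.39   0.194  1.565  0.     1.387 -1.64 ] 0.019 [[0.317, 0.909, 0.269, 0.573], [0.948, -0.304, -0.091, -0.162], [-0.001, 0.284, -0.959, 0.311], [0.0, 0.0, 0.0, 1.0]]
```

View pics/c.png

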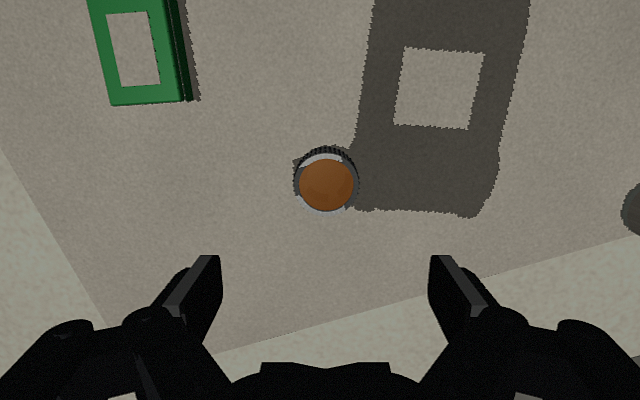

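The cell's window is at (327,183), centred between the pads and in line with the estimate, so I'll descend and grip.

```bash

python3 -m jog '[{"hand":1,"translation":[0,-0.025,0.7],"yaw":0},{"hand":1,"translation":[0,0,0.8],"yaw":0},{"hand":1,"translation":[0,0,0.68],"yaw":0},{"hand":1,"translation":[0,0,0],"yaw":0}]'
python3 -m jog '[{"hand":0,"translation":[0,0,0],"yaw":0},{"hand":0,"translation":[0,0,0],"yaw":0},{"hand":0,"translation":[0,0,0],"yaw":0},{"hand":0,"translation":[0,0,0],"yaw":0},{"hand":0,"translation":[0,0,0],"yaw":0}]' 60
```

```text
time: 2.65
tcp_pos: [0.6373, -0.1803, 0.0215]
orientation: [-0.494, -3.094, -0.003]
ft_force: [-0.8, 0.2, -0.3]
opening: 0.0851
grip_force: 0.0
time: 3.28
tcp_pos: [0.641, -0.1831, 0.0258]
orientation: [0.497, 3.102, -0.0]
ft_force: [-0.4, -1.1, -0.1]
opening: 0.0001
grip_force: 0.0
```

```bash
python3 - <<'E'
from h import *
d=shot('wrist','d');e=shot('side','e');a=shot('scene','e2')
print(robot.get_state())
cv2.imwrite('pics/f.png',np.hstack([cv2.resize(d['img'],(400,250)),cv2.resize(e['img'][200:325,280:480],(400,250))])[:,:,::-1])
E
```

```text
{'time': 3.425, 'joints': array([-3.89681770e-01,  3.24122891e-01,  1.64023515e+00,  1.12100995e-05,
        1.17738208e+00, -1.64261603e+00]), 'qd': array([0.00013209, 0.00182817, 0.00024512, 0.00031329, 0.0019889 ,
       0.00042778]), 'joint_torque': array([ 3.25008426e-03, -4.67297029e+01, -3.26732576e+01, -3.81751761e-05,
        1.70247006e-05,  3.66817710e-05]), 'tcp_pos': array([ 0.64086339, -0.18297476,  0.02542928]), 'orientation': array([-4.97181585e-01, -3.10185876e+00, -6.88078778e-05]), 'ft_force': array([0.06206873, 0.11758219, 0.67455439]), 'wrist_torque': array([0.00336862, 0.00221525, 0.03444128]), 'grip_force': 0.0, 'opening': 0.00010488147774585868}
```

View pics/f.png

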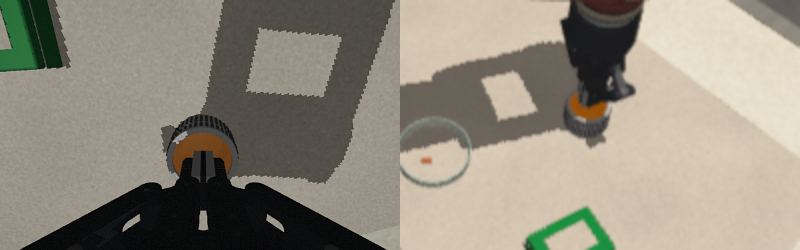

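The fingers shut on nothing, with the tips apparently in front of or above the cell. I'll check this with depth.

```bash
python3 - <<'E'
from h import *
for f in('d','e','e2'):
    d=np.load('pics/'+f+'.npz');P=cloud(d);im=d['img'].astype(int);ok=(d['z_map']>0)&(abs(P[...,0]-.642)<.07)&(abs(P[...,1]+.184)<.07)
    am=ok&(im[...,0]>im[...,2]+60)
    print(f,'amber',am.sum(),P[am].mean(0).round(4) if am.any() else '')
    for lo in(.004,.012,.02,.028,.036,.044,.052,.06,.07):
        m=ok&(P[...,2]>lo)&(P[...,2]<lo+.008)&~am
        if m.any():print(lo,m.sum(),P[m].min(0).round(3),P[m].max(0).round(3))
E
```

```text
d amber 3014 [ 0.6351 -0.183   0.0331]
0.004 313 [ 0.615 -0.205  0.004] [ 0.642 -0.158  0.012]
0.012 402 [ 0.615 -0.208  0.012] [ 0.642 -0.158  0.02 ]
0.02 445 [ 0.616 -0.21   0.02 ] [ 0.646 -0.158  0.028]
0.028 1734 [ 0.615 -0.212  0.028] [ 0.665 -0.158  0.036]
0.036 1118 [ 0.616 -0.212  0.036] [ 0.664 -0.159  0.044]
0.044 372 [ 0.629 -0.194  0.044] [ 0.64  -0.169  0.052]
0.052 611 [ 0.629 -0.195  0.052] [ 0.64  -0.169  0.06 ]
0.06 709 [ 0.629 -0.195  0.06 ] [ 0.64  -0.169  0.068]
0.07 692 [ 0.629 -0.195  0.07 ] [ 0.653 -0.169  0.078]
e amber 1008 [ 0.6307 -0.182   0.3236]
0.004 136 [ 0.572 -0.254  0.004] [ 0.709 -0.117  0.012]
0.012 46 [ 0.615 -0.212  0.012] [ 0.654 -0.167  0.02 ]
0.02 43 [ 0.614 -0.212  0.02 ] [ 0.652 -0.163  0.028]
0.028 76 [ 0.615 -0.211  0.028] [ 0.66  -0.159  0.036]
0.036 51 [ 0.615 -0.211  0.036] [ 0.662 -0.158  0.042]
0.044 11 [ 0.629 -0.196  0.044] [ 0.641 -0.176  0.051]
0.052 24 [ 0.629 -0.198  0.052] [ 0.642 -0.168  0.059]
0.06 15 [ 0.629 -0.195  0.06 ] [ 0.635 -0.174  0.066]
0.07 14 [ 0.629 -0.195  0.071] [ 0.633 -0.175  0.076]
e2 amber 45 [ 0.6496 -0.1814  0.0323]
0.004 89 [ 0.572 -0.253  0.004] [ 0.709 -0.119  0.012]
0.012 35 [ 0.634 -0.202  0.012] [ 0.669 -0.155  0.019]
0.02 32 [ 0.636 -0.204  0.021] [ 0.669 -0.155  0.028]
0.028 135 [ 0.627 -0.209  0.028] [ 0.669 -0.156  0.036]
0.036 36 [ 0.629 -0.208  0.036] [ 0.669 -0.156  0.042]
0.044 9 [ 0.648 -0.189  0.045] [ 0.652 -0.176  0.052]
0.052 18 [ 0.642 -0.196  0.052] [ 0.652 -0.169  0.06 ]
0.06 11 [ 0.649 -0.189  0.06 ] [ 0.652 -0.169  0.066]
0.07 12 [ 0.647 -0.191  0.071] [ 0.654 -0.172  0.077]
```

```bash
python3 - <<'E'
from h import *
d=np.load('pics/d.npz');P=cloud(d)
for v in range(232,300,6):print(v,[(*P[v,u].round(3),d['img'][v,u].tolist()) for u in(312,330)])
d=np.load('pics/c.npz');P=cloud(d)
for v,u in((265,212),(265,440),(290,205),(300,190)):print(v,u,P[v,u].round(4))
E
```

```text
232 [(np.float64(0.63), np.float64(-0.186), np.float64(0.033), [118, 70, 33]), (np.float64(0.633), np.float64(-0.179), np.float64(0.033), [115, 71, 31])]
238 [(np.float64(0.633), np.float64(-0.187), np.float64(0.033), [115, 67, 24]), (np.float64(0.636), np.float64(-0.179), np.float64(0.034), [116, 67, 27])]
244 [(np.float64(0.63), np.float64(-0.186), np.float64(0.048), [50, 50, 50]), (np.float64(0.632), np.float64(-0.178), np.float64(0.049), [52, 53, 51])]
250 [(np.float64(0.63), np.float64(-0.186), np.float64(0.053), [51, 52, 50]), (np.float64(0.632), np.float64(-0.178), np.float64(0.054), [52, 53, 52])]
256 [(np.float64(0.63), np.float64(-0.185), np.float64(0.06), [49, 51, 49]), (np.float64(0.632), np.float64(-0.179), np.float64(0.059), [51, 51, 50])]
262 [(np.float64(0.63), np.float64(-0.185), np.float64(0.064), [48, 49, 47]), (np.float64(0.632), np.float64(-0.179), np.float64(0.064), [52, 52, 51])]
268 [(np.float64(0.63), np.float64(-0.185), np.float64(0.068), [50, 51, 50]), (np.float64(0.632), np.float64(-0.179), np.float64(0.069), [48, 48, 49])]
274 [(np.float64(0.63), np.float
[... 158 characters left out ...]
184), np.float64(0.078), [50, 51, 50]), (np.float64(0.632), np.float64(-0.179), np.float64(0.077), [48, 49, 48])]
286 [(np.float64(0.629), np.float64(-0.184), np.float64(0.083), [8, 13, 8]), (np.float64(0.633), np.float64(-0.179), np.float64(0.079), [61, 61, 60])]
292 [(np.float64(0.629), np.float64(-0.184), np.float64(0.086), [12, 13, 13]), (np.float64(0.636), np.float64(-0.18), np.float64(0.078), [55, 55, 53])]
298 [(np.float64(0.629), np.float64(-0.184), np.float64(0.09), [14, 16, 16]), (np.float64(0.636), np.float64(-0.18), np.float64(0.082), [7, 7, 9])]
265 212 [ 0.6191 -0.2227  0.1916]
265 440 [ 0.6456 -0.1416  0.1928]
290 205 [ 0.6243 -0.225   0.1997]
300 190 [ 0.6196 -0.2231  0.2138]
```

The depth shows the shut tips at z≈0.047 while the TCP reads 0.0254. The real tips are therefore about 40 mm higher than the stated geometry, shut or open. Laterally everything agrees and the cell is undisturbed. I'll reopen, then go down by the camera-measured offset with a force check.

```bash

python3 -m jog '[{"hand":1,"translation":[0,0,0],"yaw":0},{"hand":1,"translation":[0,0,0],"yaw":0},{"hand":1,"translation":[0,0,0],"yaw":0},{"hand":1,"translation":[0,0,0],"yaw":0}]'
python3 -m jog '[{"hand":1,"translation":[0,0,0.4],"yaw":0},{"hand":1,"translation":[0,0,0.4],"yaw":0},{"hand":1,"translation":[0,0,0],"yaw":0}]'
python3 -m jog '[{"hand":0,"translation":[0,0,0],"yaw":0},{"hand":0,"translation":[0,0,0],"yaw":0},{"hand":0,"translation":[0,0,0],"yaw":0},{"hand":0,"translation":[0,0,0],"yaw":0},{"hand":0,"translation":[0,0,0],"yaw":0}]' 60
```

```text
time: 3.92
tcp_pos: [0.6409, -0.1829, 0.0255]
orientation: [-0.497, -3.102, 0.0]
ft_force: [1.5, -0.1, -0.2]
opening: 0.0722
grip_force: 0.0
time: 4.3
tcp_pos: [0.6383, -0.1819, -0.026]
orientation: [-0.496, -3.096, -0.002]
ft_force: [0.4, -0.8, 0.5]
opening: 0.0853
grip_force: 0.0
time: 4.92
tcp_pos: [0.644, -0.184, -0.0183]
orientation: [0.496, 3.096, -0.002]
ft_force: [0.6, 1.1, 7.6]
opening: 0.0521
grip_force: 66.2
```

Gripped at 52 mm opening. Lifting and carrying to the lamp.

```bash

python3 -m jog '[{"hand":0,"translation":[0,0,-0.5],"yaw":0},{"hand":0,"translation":[0,0,-1],"yaw":0},{"hand":0,"translation":[0,0,-1],"yaw":0},{"hand":0,"translation":[0.28,0.36,-0.3],"yaw":0},{"hand":0,"translation":[0.56,0.73,0],"yaw":0}]'
python3 -m jog '[{"hand":0,"translation":[0.56,0.73,0],"yaw":0},{"hand":0,"translation":[0.56,0.73,0],"yaw":0},{"hand":0,"translation":[0.56,0.73,0],"yaw":0},{"hand":0,"translation":[0.56,0.73,0],"yaw":0},{"hand":0,"translation":[0.56,0.73,0],"yaw":0}]'
python3 -m jog '[{"hand":0,"translation":[0.56,0.73,0],"yaw":0},{"hand":0,"translation":[0.28,0.37,0],"yaw":0},{"hand":0,"translation":[0,0,0],"yaw":0},{"hand":0,"translation":[0,0,0],"yaw":0}]'
cat > look.py <<'E'
from h import *
import sys
n=sys.argv[1]
w=shot('wrist','w'+n);s=shot('side','s'+n);a=shot('scene','a'+n)
K=a['intrinsics']
def crop(d,c,r=(60,48)):
    p=np.linalg.inv(d['T'])@[*c,1];q=d['intrinsics']@p[:3];u,v=(q[:2]/q[2]).astype(int)
    x0=np.clip(u-r[0],0,640-2*r[0]);y0=np.clip(v-r[1],0,400-2*r[1])
    return cv2.resize(d['img'][y0:y0+2*r[1],x0:x0+2*r[0]],(375,300),interpolation=2)
i=np.hstack([crop(s,(.496,.233,.15)),crop(a,(.496,.233,.15))])
i=np.vstack([i,np.hstack([cv2.resize(w['img'],(375,300)),np.zeros((300,375,3),np.uint8)])])
cv2.imwrite('pics/v'+n+'.png',i[:,:,::-1])
for nm,d in(('wrist',w),('side',s),('scene',a)):
    P=cloud(d);m=(d['z_map']>0)&(abs(P[...,0]-.496)<.05)&(abs(P[...,1]-.233)<.05);im=d['img'].astype(int)
    am=m&(im[...,0]>im[...,2]+45)&(im[...,0]>1.4*im[...,1])&(P[...,2]>.14)&(P[...,2]<.25)
    if am.sum()>5:Q=P[am];print(nm,'amber',am.sum(),((Q.min(0)+Q.max(0))/2).round(4),np.median(Q,0).round(4),np.ptp(Q,axis=0).round(3))
    # knurl/rim of cell : points by z
    Q=P[m]
    for z0 in(.105,.115,.14,.15,.16,.17,.18):
        B=Q[(Q[:,2]>z0)&(Q[:,2]<z0+.01)]
        if len(B):print(nm,z0,len(B),B.min(0).round(3)[:2],B.max(0).round(3)[:2])
print(robot.get_state())
E
python3 look.py 1
```

```text
time: 5.55
tcp_pos: [0.6159, -0.1063, 0.1505]
orientation: [0.5, 3.093, -0.002]
ft_force: [0.1, 1.0, -2.5]
opening: 0.052
grip_force: 63.1
time: 6.18
tcp_pos: [0.522, 0.1571, 0.1467]
orientation: [0.497, 3.1, 0.001]
ft_force: [0.5, 0.8, -1.7]
opening: 0.0517
grip_force: 63.0
time: 6.68
tcp_pos: [0.4955, 0.2335, 0.1461]
orientation: [0.497, 3.101, -0.0]
ft_force: [0.3, 0.2, -1.2]
opening: 0.0518
grip_force: 63.1
wrist amber 10510 [0.4964 0.2324 0.1984] [0.4952 0.2329 0.1974] [0.044 0.045 0.006]
wrist 0.105 386 [0.478 0.223] [0.499 0.253]
wrist 0.115 13 [0.484 0.231] [0.488 0.242]
wrist 0.16 347 [0.469 0.205] [0.496 0.266]
wrist 0.17 1559 [0.468 0.197] [0.503 0.272]
wrist 0.18 2010 [0.468 0.197] [0.503 0.272]
side amber 35 [0.4803 0.2359 0.1987] [0.4805 0.2361 0.1982] [0.016 0.03  0.006]
side 0.105 55 [0.477 0.209] [0.516 0.246]
side 0.115 68 [0.483 0.216] [0.51  0.241]
side 0.16 22 [0.468 0.197] [0.512 0.228]
side 0.17 70 [0.467 0.195] [0.518 0.24 ]
side 0.18 67 [0.468 0.192] [0.517 0.243]
scene amber 171 [0.4957 0.2334 0.1959] [0.4962 0.2323 0.1968] [0.038 0.038 0.009]
scene 0.105 56
[... 197 characters left out ...]

{'time': 6.825, 'joints': array([ 3.03533532e-01, -7.80802080e-02,  1.86262107e+00, -2.05932028e-04,
        1.35671371e+00, -9.47804693e-01]), 'qd': array([-0.00025204,  0.00218248,  0.00087467,  0.00116664, -0.00017375,
        0.00154409]), 'joint_torque': array([ 2.61700172e-01, -3.30782139e+01, -3.64972723e+01,  1.00226371e-02,
        1.69446961e-03, -2.09015110e-03]), 'tcp_pos': array([0.49559814, 0.2329197 , 0.14570629]), 'orientation': array([ 4.99542355e-01,  3.10122502e+00, -4.54701356e-05]), 'ft_force': array([-0.10256222, -0.75117284, -0.63375858]), 'wrist_torque': array([-0.01849085, -0.01503701,  0.04305328]), 'grip_force': 63.084032194315114, 'opening': 0.052049901375266244}
```

View pics/v1.png

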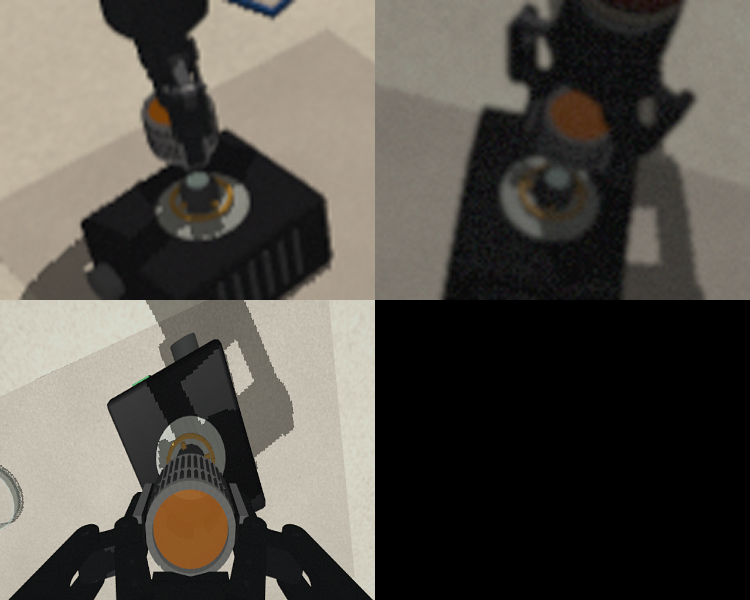

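The cell is held squarely above the lamp (window at wrist view (190,525)), underside ≈ TCP z + 0.019. I'll refine the spigot and cell centres from the data saved so far.

```bash
python3 - <<'E'
from h import *
import glob
for f in('a','b','s1','a1','c'):
    d=np.load('pics/'+f+'.npz');P=cloud(d);m=(d['z_map']>0)&(abs(P[...,0]-.496)<.025)&(abs(P[...,1]-.233)<.025)
    Q=P[m&(P[...,2]>.117)&(P[...,2]<.125)]
    if len(Q):print(f,'spigtop',len(Q),((Q.min(0)+Q.max(0))/2).round(4),Q.mean(0).round(4),np.ptp(Q,axis=0).round(3))
    # lamp top edges
    m=(d['z_map']>0)&(abs(P[...,0]-.496)<.15)&(abs(P[...,1]-.233)<.15)&(abs(P[...,2]-.09)<.005)
    if m.sum()>50:
        r=cv2.minAreaRect(P[m][:,:2].astype(np.float32));print(f,'lamp',r)
for f in('a1','w1','s1'):
    d=np.load('pics/'+f+'.npz');P=cloud(d);m=(d['z_map']>0)&(abs(P[...,0]-.496)<.06)&(abs(P[...,1]-.233)<.06)
    Q=P[m&(P[...,2]>.194)&(P[...,2]<.204)]
    im=d['img'].astype(int);am=m&(im[...,0]>im[...,2]+45)&(im[...,0]>1.4*im[...,1])&(P[...,2]>.194)&(P[...,2]<.2)
    A=P[am];print(f,len(Q),((Q.min(0)+Q.max(0))/2).round(4),np.ptp(Q,axis=0).round(3),'am',cv2.minEnclosingCircle(A[:,:2].astype(np.float32)),A.mean(0).round(4))
E
```

```text
a spigtop 59 [0.4994 0.233  0.1206] [0.4992 0.234  0.12  ] [0.021 0.026 0.007]
a lamp ((0.49915674328804016, 0.2341272383928299), (0.16120865941047668, 0.12921898066997528), 4.914605617523193)
b spigtop 59 [0.4967 0.23   0.1206] [0.4968 0.2286 0.1202] [0.025 0.024 0.007]
b lamp ((0.49752330780029297, 0.23155570030212402), (0.1599504053592682, 0.13395892083644867), 5.060296058654785)
s1 spigtop 57 [0.4969 0.2294 0.1203] [0.4966 0.2289 0.1202] [0.022 0.024 0.006]
s1 lamp ((0.4973406195640564, 0.2310722917318344), (0.16012877225875854, 0.13033869862556458), 5.09166955947876)
a1 spigtop 67 [0.5008 0.2367 0.1202] [0.5005 0.2353 0.1195] [0.022 0.026 0.006]
a1 lamp ((0.4995332658290863, 0.2340613305568695), (0.16154845058918, 0.12901632487773895), 5.0404582023620605)
a1 318 [0.4979 0.2323 0.1989] [0.05  0.075 0.01 ] am ((0.49564921855926514, 0.2338767647743225), 0.02001764439046383) [0.4963 0.2329 0.1968]
w1 18405 [0.4941 0.2345 0.199 ] [0.053 0.075 0.01 ] am ((0.4959782063961029, 0.232417032122612), 0.022547008469700813) [0.4955 0.2328 0.1974]
s1 106 [0.4951 0.2253 0.1988] [0.054 0.066 0.009] am ((0.4836815595626831, 0.23746433854103088), 0.01445101760327816) [0.4811 0.2384 0.1979]
```

```bash

python3 -m jog '[{"hand":0,"translation":[-0.047,0.015,0.4],"yaw":0},{"hand":0,"translation":[0,0,0.3],"yaw":0},{"hand":0,"translation":[0,0,0.12],"yaw":0},{"hand":0,"translation":[0,0,0],"yaw":0},{"hand":0,"translation":[0,0,0],"yaw":0}]' 70
python3 -m jog '[{"hand":0,"translation":[0,0,0.05],"yaw":0},{"hand":0,"translation":[0,0,0],"yaw":0},{"hand":0,"translation":[0,0,0],"yaw":0}]'
```

```text
time: 7.45
tcp_pos: [0.4984, 0.234, 0.097]
orientation: [0.497, 3.101, 0.001]
ft_force: [0.4, -0.2, -0.9]
opening: 0.0517
grip_force: 73.3
time: 7.82
tcp_pos: [0.4985, 0.2338, 0.0937]
orientation: [0.497, 3.101, 0.0]
ft_force: [2.0, -0.6, -0.9]
opening: 0.0519
grip_force: 73.4
```

```bash

python3 -m jog '[{"hand":0,"translation":[-0.008,0,0.05],"yaw":0},{"hand":0,"translation":[0,0,0],"yaw":0},{"hand":0,"translation":[0,0,0],"yaw":0}]'
python3 -m jog '[{"hand":0,"translation":[0,0,0.05],"yaw":0},{"hand":0,"translation":[0,0,0],"yaw":0},{"hand":0,"translation":[0,0,0],"yaw":0}]'
```

```text
time: 8.2
tcp_pos: [0.4984, 0.2336, 0.09]
orientation: [-0.497, -3.102, 0.001]
ft_force: [0.5, -1.2, -1.7]
opening: 0.0519
grip_force: 73.3
time: 8.57
tcp_pos: [0.4985, 0.2336, 0.0871]
orientation: [0.497, 3.102, -0.0]
ft_force: [1.4, -1.3, -2.6]
opening: 0.0517
grip_force: 73.2
```

```bash

python3 -m jog '[{"hand":0,"translation":[0,0,0.03],"yaw":0},{"hand":0,"translation":[0,0,0],"yaw":0},{"hand":0,"translation":[0,0,0],"yaw":0}]'
python3 -m jog '[{"hand":0,"translation":[0,0,0.03],"yaw":0},{"hand":0,"translation":[0,0,0],"yaw":0},{"hand":0,"translation":[0,0,0],"yaw":0}]'
```

```text
time: 8.95
tcp_pos: [0.4985, 0.2336, 0.0855]
orientation: [0.497, 3.102, -0.0]
ft_force: [2.2, -3.2, -1.1]
opening: 0.052
grip_force: 73.3
time: 9.32
tcp_pos: [0.4986, 0.2336, 0.0837]
orientation: [0.497, 3.102, -0.0]
ft_force: [2.1, -3.4, -1.3]
opening: 0.0517
grip_force: 73.3
```

```bash

python3 -m jog '[{"hand":0,"translation":[-0.012,-0.009,0.03],"yaw":0},{"hand":0,"translation":[0,0,0],"yaw":0},{"hand":0,"translation":[0,0,0],"yaw":0}]'
python3 -m jog '[{"hand":0,"translation":[0,0,0.03],"yaw":0},{"hand":0,"translation":[0,0,0],"yaw":0},{"hand":0,"translation":[0,0,0],"yaw":0}]'
```

```text
time: 9.7
tcp_pos: [0.4987, 0.2335, 0.082]
orientation: [-0.497, -3.101, -0.001]
ft_force: [-0.6, 0.2, -0.2]
opening: 0.0517
grip_force: 73.4
time: 10.07
tcp_pos: [0.4991, 0.2333, 0.0804]
orientation: [0.497, 3.102, 0.001]
ft_force: [-2.3, 1.3, 3.5]
opening: 0.0522
grip_force: 73.5
```

First vertical contact is at TCP 0.0804, about 8 mm below where the pins should have stopped it. That would mean it was already in line and is touching the sprung ring. I'll check the height with a picture.

```bash
python3 - <<'E'
from h import *
for n in('wrist','scene'):
    d=shot(n,'g'+n);P=cloud(d);m=(d['z_map']>0)&(abs(P[...,0]-.498)<.05)&(abs(P[...,1]-.233)<.05);im=d['img'].astype(int)
    am=m&(im[...,0]>im[...,2]+45)&(im[...,0]>1.4*im[...,1])&(P[...,2]>.11)&(P[...,2]<.2)
    Q=P[am];print(n,am.sum(),np.median(Q,0).round(4))
    if n=='wrist':cv2.imwrite('pics/g.png',d['img'][:,:,::-1])
print(robot.get_state()['ft_force'],robot.get_state()['tcp_pos'])
E
```

```text
wrist 10003 [0.4995 0.2325 0.1317]
scene 148 [0.5009 0.2322 0.1312]
[-2.01940999  1.90187131  3.03236269] [0.49913164 0.23323001 0.08035514]
```

View pics/g.png

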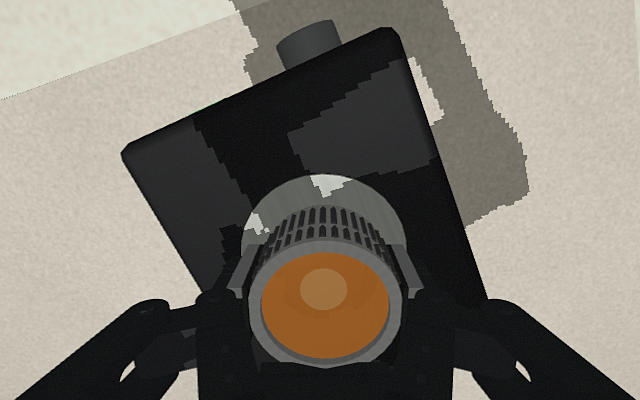

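The window is at z≈0.1315, so the underside is at ≈0.0985. That is below the 0.107 pin-rest height and already on the ring: the keyways happened to be in line. Pushing home in small steps.

```bash

python3 -m jog '[{"hand":0,"translation":[0.004,0.003,0.025],"yaw":0},{"hand":0,"translation":[0,0,0],"yaw":0},{"hand":0,"translation":[0,0,0],"yaw":0}]'
python3 -m jog '[{"hand":0,"translation":[0,0,0.015],"yaw":0},{"hand":0,"translation":[0,0,0],"yaw":0},{"hand":0,"translation":[0,0,0],"yaw":0}]'
python3 -m jog '[{"hand":0,"translation":[0,0,0.015],"yaw":0},{"hand":0,"translation":[0,0,0],"yaw":0},{"hand":0,"translation":[0,0,0],"yaw":0}]'
```

```text
time: 10.55
tcp_pos: [0.4992, 0.2332, 0.079]
orientation: [0.497, 3.101, 0.0]
ft_force: [-2.3, 1.8, 5.9]
opening: 0.0518
grip_force: 73.6
time: 10.92
tcp_pos: [0.4992, 0.2332, 0.0782]
orientation: [0.497, 3.101, 0.0]
ft_force: [-2.4, -0.1, 6.4]
opening: 0.0518
grip_force: 73.6
time: 11.3
tcp_pos: [0.4992, 0.2332, 0.0777]
orientation: [0.497, 3.101, 0.0]
ft_force: [-3.7, 0.8, 8.1]
opening: 0.052
grip_force: 74.3
```

```bash

python3 -m jog '[{"hand":0,"translation":[0.004,0.003,0.015],"yaw":0},{"hand":0,"translation":[0,0,0],"yaw":0},{"hand":0,"translation":[0,0,0],"yaw":0}]'
python3 -m jog '[{"hand":0,"translation":[0,0,0.015],"yaw":0},{"hand":0,"translation":[0,0,0],"yaw":0},{"hand":0,"translation":[0,0,0],"yaw":0}]'
```

```text
time: 11.68
tcp_pos: [0.4992, 0.2332, 0.0777]
orientation: [0.497, 3.101, -0.001]
ft_force: [-5.7, -0.6, 11.5]
opening: 0.0518
grip_force: 74.7
time: 12.05
tcp_pos: [0.4992, 0.2332, 0.0776]
orientation: [0.497, 3.102, -0.001]
ft_force: [-7.2, -3.2, 17.4]
opening: 0.0517
grip_force: 75.2
```

```bash
python3 -m jog '[{"hand":0,"translation":[0,0,0],"yaw":0},{"hand":0,"translation":[0,0,0],"yaw":0},{"hand":0,"translation":[0,0,0],"yaw":0},{"hand":0,"translation":[0,0,0],"yaw":0}]'
python3 - <<'E'
from h import *
for n in('wrist','scene'):
    d=shot(n,'h'+n);P=cloud(d);m=(d['z_map']>0)&(abs(P[...,0]-.498)<.05)&(abs(P[...,1]-.233)<.05);im=d['img'].astype(int)
    am=m&(im[...,0]>im[...,2]+45)&(im[...,0]>1.4*im[...,1])&(P[...,2]>.11)&(P[...,2]<.2)
    Q=P[am];A=np.c_[Q[:,:2]-Q[:,:2].mean(0),np.ones(len(Q))];print(n,am.sum(),np.median(Q,0).round(4),np.linalg.lstsq(A,Q[:,2],rcond=None)[0].round(3))
s=robot.get_state();print(s['ft_force'],s['tcp_pos'],s['wrist_torque'])
E
```

```text
time: 12.55
tcp_pos: [0.4992, 0.2332, 0.0777]
orientation: [0.497, 3.101, -0.001]
ft_force: [-7.4, -2.9, 16.6]
opening: 0.0524
grip_force: 75.2
wrist 10002 [0.4994 0.2325 0.129 ] [-0.005  0.001  0.129]
scene 146 [0.4999 0.2319 0.1284] [0.021 0.02  0.128]
[-7.78524571 -1.34508742 16.42463112] [0.4992084  0.23322748 0.07767591] [-0.44157398  1.15022471  0.00788968]
```

The window is level at z = 0.129, exactly the height for fully home (0.096 + 0.033). It is against a hard stop with about 17 N push and a firm grip, so I'm handing in.

```bash
python3 -c "
from cell import workorder; print(workorder.finish_job())"
```

```text
the job is handed in; nothing more can be done
None
```

I handed the job in with the cell fully home on its seat, window up, still gripped and pushed down with about 17 N; the keyways were already in line on the way down, so I never had to turn it, and the dish, slide box and jar were not touched.

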